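Clamp a plaster mould to the first click

TASK

Stand the rectangular two-part plaster mould upright and squarely between the two jaws of the bench clamp, setting it down gently. Then press the clamp's lever down to free it from its catch and swing it clockwise (seen from above) until the torque clutch clicks once; stop at that first click, so that the mould is held tight but not over-tightened, and let go. Do not disturb the two unfired cups.

Things in the scene. Friction and masses are not known exactly. Their poses are not given: they have to be found in the camera images.
- mould_mid (a point): Centre of the rectangular plaster mould: an off-white block 60 mm (its x) by 100 mm (its y) by 58 mm high (its z), 0.35 to 0.65 kg, one rigid piece for handling; a dark parting line runs round it half-way along its length and a dark round pour spot (34 mm) is on top. It stands on the table; its centre is 29 mm above its underside. Grip it across the 60 mm width (its x). (The other plaster thing, a round disc 104 mm across and 60 mm high, is not part of the job.)
- clamp_bed (a point): Centre of the flat bed between the jaws of the grey bench clamp, on top of its 15 mm base plate (170 mm in x, 270 mm in y, from y = -95 to +175 mm). z is up; the jaws face each other along y: the fence jaw on the -y side, the moving jaw and the lever on the +y side. The mould stands on this bed with its 100 mm length along y, centred in x, half-way between the jaw faces (at x = 0 for the middle of the jaws). The -x and +x sides are open for fingers.
- fence_face (a point): Centre of the inner face of the fence jaw (fixed during the run, its place differs from run to run); the plate is 70 mm wide, 18 mm thick and 40 mm high, its top 41 mm above the bed.
- jaw_face (a point): Centre of the inner face of the moving jaw, same size as the fence jaw. With the lever parked the gap between the two faces is 109 to 115 mm; the lever drives this jaw 16 mm per rad towards the fence.
- lever_pivot (a point): Point on the vertical axis of the lever, at the height of the lever bar (mid bar, 87 mm above the table), above the round clutch disc (126 mm across) on the clamp's grey housing (125 mm from the bed centre along the clamp's y). Does not move.
- grip_mid (a point): Centre of the upright, black, freely revolving grip at the end of the lever: 28 mm diameter, 60 mm tall, centre 128 mm above the table when the lever is up, 120 mm from the lever's axis. The bar (14 mm wide) lies beneath, its top 34 mm below this point. Moves with the lever. Best pinched from above.
- spindle (a joint): Angle (rad) of the clamp's drive spindle: 0 parked, grows as the lever swings clockwise seen from above; jaw travel is 0.016 m per rad. It turns with a steady drag of about 8 N at the grip until the jaws have taken up the mould (at about 0.55 to 1.0 rad), then stops and stays there by itself. Lever angle = spindle + clutch.
- clutch (a joint): Angle (rad) the lever has slipped past the spindle: about 0 (up to 0.06) while it drives. With the mould tight, at about 12 N on the grip, the clutch gives: resistance falls to nothing by 0.11, then it is drawn forward (3 to 5 N) and rests at 0.43: the first click. Then 12 N again; past 0.53 it clicks a second time (rests at 0.85): over-tightened. Let go between 0.2 and 0.5 it settles at 0.43.
- press (a joint): How far the lever is pressed down (m), 0 up, at most 0.014, sprung upwards (about 5 N to start, 12 N fully down). Parked, the lever stands behind a dark steel tooth (catch bracket about 85 mm from the axis) which reaches 8 mm below the top of the bar: it can only swing out beneath the tooth while pressed at least 9 mm down, and must be kept down for the first 0.4 rad of swing; after that it may come up again.
- cup_a_mid (a point): Centre of an unfired pale clay cup, 84 mm across, 85 mm high, standing on the table; leave alone.
- cup_b_mid (a point): Centre of the second, identical unfired cup; leave alone.
Things that resemble listed ones, but are neither listed nor needed, are in the scene too. What is shaped like the part that bears mould_mid but purple is not meant.

How it is judged (in metres and radians):
On the way, in this order (a step that is already met when the one before it is completed fails the run):
1. the mould stands upright and square on the clamp's bed between the jaws, the fingers clear of it and the lever still in its catch (x of mould_mid in the frame of clamp_bed between -0.015 and 0.015 m and y of mould_mid in the frame of clamp_bed between -0.02 and 0.022 m and z of mould_mid in the frame of clamp_bed between 0.024 and 0.034 m and angle between mould_mid's own z axis and vertical below 0.08 rad and angle between the y axis of mould_mid and the y axis of clamp_bed, either way round below 0.2 rad and value of joint spindle below 0.1 rad and contact force between the fingers and mould below 0.1 N), for 0.2 s.
2. the lever has been pressed down and swung out of its catch (value of joint spindle above 0.3 rad), for 0.1 s.
3. the clutch has clicked once with the mould tight between the jaws (x of mould_mid in the frame of clamp_bed between -0.015 and 0.015 m and y of mould_mid in the frame of clamp_bed between -0.02 and 0.022 m and z of mould_mid in the frame of clamp_bed between 0.024 and 0.034 m and angle between mould_mid's own z axis and vertical below 0.08 rad and angle between the y axis of mould_mid and the y axis of clamp_bed, either way round below 0.2 rad and value of joint clutch between 0.2 and 0.52 rad and contact force between jaw and mould above 5 N), for 0.1 s.
At the end, for the whole second after the job is handed in: Mould at rest on the bed (within 5 mm in height), upright (0.08 rad), square to the jaws (0.2 rad), within 15 mm of the bed's centre in x, 20 mm in y; moving jaw presses it with over 5 N; clutch at its first click (0.2 to 0.52); lever up (pressed under 4 mm); cups within 20 mm of their start (all of step 3 and value of joint press below 0.004 m and linear speed of mould below 0.02 m/s and distance of each of cup_a_mid, cup_b_mid from where it was at the start of the episode below 0.02 m); the robot touches nothing.
It fails at once if the clutch is driven towards a second click (joint clutch above 0.55): over-tightened (value of joint clutch above 0.55 rad).
It fails at once if the plaster mould is dropped or slammed onto the bed (faster than 0.6 m/s within 20 mm of it) (horizontal distance between mould_mid and clamp_bed below 0.06 m and z of mould_mid in the frame of clamp_bed below 0.049 m and linear speed of mould above 0.6 m/s).
It fails at once if an unfired cup is pushed more than 20 mm from its place or tipped (distance of any of cup_a_mid, cup_b_mid from where it was at the start of the episode above 0.02 m or angle between any of cup_a_mid, cup_b_mid's own z axis and vertical above 0.3 rad).
It also fails if it takes over 64 s, if anything falls off the work surface, if the arm or the gripper's body presses on something with over 40 N, if the wrist force passes 120 N, or if a joint passes its speed limit or range.

ROBOT

A 6-joint arm with a two-finger parallel gripper is mounted at the origin on the work surface. World frame = base frame: x ahead of the robot, y to its left, z up, the work surface at z = 0. Lengths are in mm, angles in rad, forces in N, time in s.
With the tool pointing down it reaches from about 400 to 825 mm from the base axis. Payload 7 kg.
Tool frame: the origin (TCP) lies at the very end of the fingers, on their centre line; the grasp point (between the pads) lies 19 mm behind it; z points along the fingers, y is the direction in which the jaws open and shut (so a half turn about z gives the same grasp; the last joint's range is limited). The gripper opens to 88 mm and grips with 3 to 60 N. Pads are 19 mm wide; open, the fingers measure 130 mm over their backs; the gripper's body (78 mm by 193 mm) begins 47 mm behind the grasp point.
Start: joints at [-0.844, 0.359, 0.012, 0, -1.224, -0.288], TCP at [286.748, -611.041, 226.561] pointing down, gripper open.
Joint ranges: [-3.07, 3.07], [-1.43, 2.12], [-1.02, 1.25], [-3.03, 1.67], [-3.05, -0], [-3.03, 3.03]. Speed limits (rad/s): [2.39, 2.39, 3.01, 3.14, 3.14, 3.14].

INTERFACE

Orientations are given as a unit quaternion [x, y, z, w].
In Python, from plant import bot gives the robot as it stands. Calls block until the motion is done:
- bot.move_ptp(position, orientation): joint-space move of the TCP to a pose.
- bot.line_to(position, velocity=150, ori=None): straight line of the TCP; ori=None keeps the orientation; velocity is the mean speed in mm/s.
- bot.move_joints(angles): joint-space move.
- bot.move_gripper(opening, force=None): finger opening in mm; force is the grip in N (None keeps the last); returns when the fingers have stopped.
- bot.pause(seconds).
- bot.solve_ik(position, orientation): joint angles nearest the present ones, or None.
- bot.read_state(): the state.
- bot.camera(name): name is "side" or "top" or "wrist"; returns the picture (384x512x3 uint8, red, green, blue); there is no depth.
- bot.get_calibration(name): a dict with "fx", "fy", "cx", "cy" (pixels), "distortion" ([k1, k2, p1, p2, k3] as OpenCV has them; the pictures are not rectified), "view" (4x4, takes a point from world to camera coordinates); the wrist camera has in their place "T_tool_cam" (4x4, takes a point from camera to tool coordinates, whose origin is the TCP and whose axes are the flange's). Camera axes: x right, y up, looking along -z (the intrinsics and any distortion apply to the point x, -y, -z); pixel columns grow to the right and rows downward; lengths in mm; the calibration is good to about 2 mm. A picture is of the moment at which its call begins: read the wrist's pose just before it. get_calibration takes no time and is no camera call.
A pose or a line that the arm cannot do raises bot.Unreachable and nothing moves.
- bot.close_job(): hands the job in, once; it reports no verdict.
The state is a dict: "t": time; "joint_pos": joint angles; "qvel": joint speeds; "tau": joint torques, N m; "tcp_pos": TCP position; "eef_rot": TCP orientation; "contact_force": force on the tool from outside, world axes, zero at the start; "moment": the same for the moment, N m; "width": finger opening in mm.
Only numpy, scipy, OpenCV 4.12 (cv2) and the standard library are available. Lean on these libraries where they do the work, as an engineer would, in place of code of your own. Each camera call takes 0.05 s, during which the arm holds its last target. There are 200 camera calls.

## Working session

There is one attempt and no reset: what is moved stays moved. The work goes in short steps, each a Python script; the robot and the scene stay as the last script left them, time stands still between calls to the robot, and variables do not carry over. Pictures are saved under pics/ and viewed, about 8 in all and at most 12, crops included, and the job is handed in when it is done.

```bash
ls; mkdir -p pics; python3 - <<'E'
from plant import bot
import cv2,numpy as np,json
for n in("top","side"):
    im=bot.camera(n); cv2.imwrite(f"pics/{n}0.png",cv2.cvtColor(im,cv2.COLOR_RGB2BGR)); 
    c=bot.get_calibration(n); print(n,{k:np.round(v,4).tolist() for k,v in c.items()})
print({k:np.round(v,4).tolist() for k,v in bot.get_calibration("wrist").items()}); print(bot.read_state())
a=[cv2.imread(f"pics/{n}0.png") for n in("top","side")]
E
```

```text
pics
top {'fx': 477.4271, 'fy': 477.4271, 'cx': 257.0899, 'cy': 187.2786, 'distortion': [-0.1882, 0.0, 0.0, 0.0, 0.0], 'view': [[-0.015, -0.9998, 0.0099, 42.4508], [0.997, -0.0142, 0.0765, -479.3141], [-0.0764, 0.011, 0.997, -1274.2875], [0.0, 0.0, 0.0, 1.0]]}
side {'fx': 453.4958, 'fy': 453.4958, 'cx': 254.7934, 'cy': 195.0487, 'distortion': [-0.0169, 0.0, 0.0, 0.0, 0.0], 'view': [[-0.8583, -0.5131, -0.0079, 423.8778], [0.3737, -0.6354, 0.6758, -234.4295], [-0.3517, 0.5771, 0.7371, -1375.9194], [0.0, 0.0, 0.0, 1.0]]}
{'fx': 328.5886, 'fy': 328.5886, 'cx': 254.0092, 'cy': 188.5089, 'distortion': [-0.0168, 0.0, 0.0, 0.0, 0.0], 'T_tool_cam': [[0.0003, 0.9675, 0.2528, 67.5191], [1.0, -0.0, -0.0011, 0.3104], [-0.0011, 0.2528, -0.9675, -157.4813], [0.0, 0.0, 0.0, 1.0]]}
{'t': 0.1, 'joint_pos': array([-8.43893428e-01,  3.59336259e-01,  1.11516043e-02, -2.75527864e-04,
       -1.22406377e+00, -2.88118857e-01]), 'qvel': array([ 0.0002235 , -0.00229381,  0.00218528,  0.00046262,  0.00072036,
       -0.00023508]), 'tau': array([-2.51017591e-04, -5.84162593e+01,  2.93749666e+01,  7.01551884e+00,
        1.01536280e-02, -7.26543817e-05]), 'tcp_pos': array([ 286.56884479, -610.68605029,  225.70921544]), 'eef_rot': array([-2.17590413e-01,  9.76039891e-01,  6.97489576e-04, -2.39658228e-04]), 'contact_force': array([-0.14232777, -0.47193274, -0.67519257]), 'moment': array([-0.01695143, -0.00693096, -0.00063272]), 'width': 87.65252651397829}
```

View pics/top0.png

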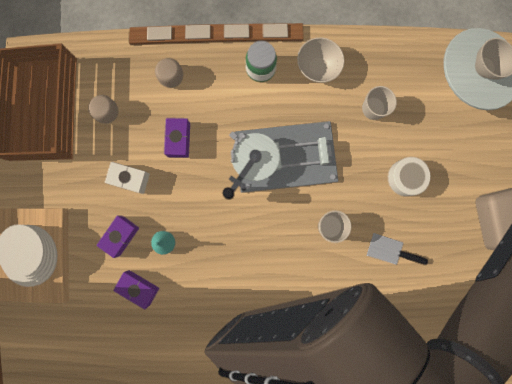

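View pics/side0.png

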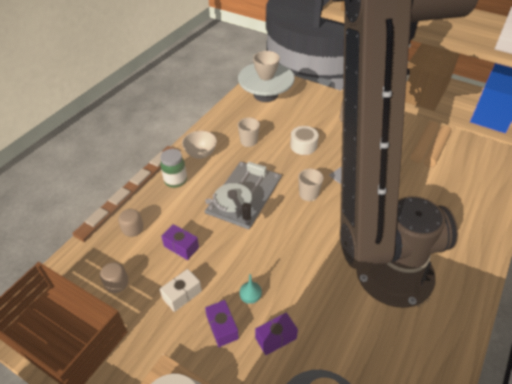

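The top view shows the white mould at about (127,178) and purple decoys. The clamp bed is near (300,158), the disc centre near (255,157) and the lever grip at (228,193). The cups are near (335,226) and (380,103), and the disc mould is at (409,177). The side view agrees.

```bash
cat > h.py <<'E'
from plant import bot
import cv2,numpy as np
from scipy.spatial.transform import Rotation as R
def down(phi):
    "tool down, tool y (jaw direction) at heading phi in world"
    y=np.array([np.cos(phi),np.sin(phi),0]);z=np.array([0,0,-1.]);x=np.cross(y,z)
    return R.from_matrix(np.c_[x,y,z]).as_quat()
def wristT(s):
    T=np.eye(4);T[:3,:3]=R.from_quat(s["eef_rot"]).as_matrix();T[:3,3]=s["tcp_pos"]
    return T@np.array(bot.get_calibration("wrist")["T_tool_cam"])
def tow(name,px,z,T=None):
    c=bot.get_calibration(name)
    if T is None:T=np.linalg.inv(np.array(c["view"]))
    K=np.array([[c["fx"],0,c["cx"]],[0,c["fy"],c["cy"]],[0,0,1]])
    u=cv2.undistortPoints(np.array([px],float).reshape(-1,1,2),K,np.array(c["distortion"]))[:,0]
    z=np.broadcast_to(z,len(u)); d=np.c_[u[:,0],-u[:,1],-np.ones(len(u))]@T[:3,:3].T;o=T[:3,3]
    return o+d*((z-o[2])/d[:,2])[:,None]
def snap(name,f):
    s=bot.read_state();im=bot.camera(name);cv2.imwrite("pics/"+f,im[...,::-1]);return wristT(s),s
E
python3 - <<'E'
from h import *
L=[("mould spot",(125,177),58),("pivot",(256,156),95),("grip",(228,193),158),("base TR",(331,123),15),("base BR",(337,181),15),("base TL",(231,133),15),("base BL",(243,191),15),("cupA",(335,226),60),("cupB",(380,103),60),("disc",(409,177),60),("teal",(163,243),20),("purple",(177,137),58),("jar",(262,60),60)]
for n,p,z in L: print(n,tow("top",[p],z)[0].round())
for n,p,z in [("mould",(180,285),58),("grip",(246,210),128)]: print("side",n,tow("side",[p],z)[0].round())
E
```

```text
mould spot [509. 387.  58.]
pivot [554.  38.  95.]
grip [456. 107. 158.]
base TR [ 656. -172.   15.]
base BR [ 494. -183.   15.]
base TL [631. 105.  15.]
base BL [471.  74.  15.]
cupA [ 372. -167.   60.]
cupB [ 701. -301.   60.]
disc [ 499. -372.   60.]
teal [332. 292.  20.]
purple [614. 247.  58.]
jar [823.  17.  60.]
side mould [506. 392.  58.]
side grip [459. 109. 128.]
```

```bash
python3 - <<'E'
from h import *
for n,p,a in [("clamp",(560,-20,270),.09),("mould",(509,387,200),-.19)]:
    for k in (0,np.pi): print(n,k,bot.solve_ik(p,down(a+k)))
def show(n,p,a):
    opts=[(a+k,bot.solve_ik(p,down(a+k))) for k in(0,np.pi)]
    a,q=min([o for o in opts if o[1] is not None],key=lambda o:abs(o[1][5]))
    bot.move_ptp(p,down(a));bot.pause(.3);T,s=snap("wrist",n+"1.png");np.save(n+"T.npy",T);print(n,a,s["t"],s["tcp_pos"],s["joint_pos"].round(2))
show("clamp",(560,-20,270),.09);show("mould",(509,387,200),-.19)
a=[cv2.imread(f"pics/{n}1.png") for n in("clamp","mould")]
E
```

```text
clamp 0 [ 0.31364518  0.1443404  -0.17627299  0.         -1.25018294  2.91794748]
clamp 3.141592653589793 [ 0.31364518  0.1443404  -0.17627299  0.         -1.25018294 -0.22364518]
mould 0 [ 0.95472275  0.31797783 -0.10950636  0.         -1.14331213  1.9968699 ]
mould 3.141592653589793 [ 0.95472275  0.31797783 -0.10950636  0.         -1.14331213 -1.14472275]
clamp 3.231592653589793 2.725 [560.00935843 -20.39910145 269.93285691] [ 0.31  0.14 -0.18  0.   -1.25 -0.22]
mould 2.951592653589793 4.6083 [509.38447694 386.42728628 200.25675163] [ 0.95  0.32 -0.11  0.   -1.14 -1.14]
```

View pics/clamp1.png

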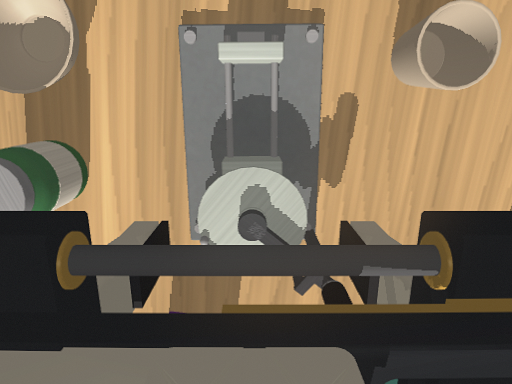

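View pics/mould1.png

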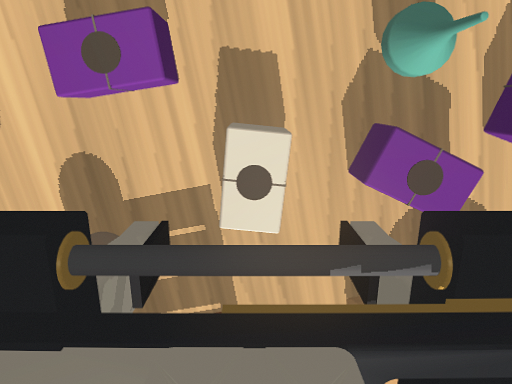

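The wrist view of the mould shows its top-face corners at about (228,127), (290,134), (279,233) and (221,230), with the spot at (254,182). The clamp view shows the fence near (251,52), the moving jaw near (252,165) and the base edges at (179,25)-(324,24). I'll enlarge the clamp.

```bash
python3 - <<'E'
from h import *
im=cv2.imread("pics/clamp1.png")[15:205,170:340]; cv2.imwrite("pics/crop.png",cv2.resize(im,None,fx=3,fy=3,interpolation=cv2.INTER_CUBIC))
T=np.load("mouldT.npy")
m=tow("wrist",[(228,127),(290,134),(279,233),(221,230),(254,182)],58,T);print(m.round(1),m[:4].mean(0))
d=m[0]-m[3]+m[1]-m[2];print(np.degrees(np.arctan2(d[1],d[0])),np.linalg.norm(d)/2,np.linalg.norm(m[0]-m[1]))
T=np.load("clampT.npy"); b=tow("wrist",[(179,25),(324,24),(315,220),(191,220)],15,T); print(b.round(1))
E
```

```text
[[523.5 336.9  58. ]
 [469.7 353.7  58. ]
 [495.9 446.4  58. ]
 [550.9 432.5  58. ]
 [510.2 391.3  58. ]] [509.99013461 392.36786818  58.        ]
-105.87682225396105 97.87972669113596 56.28894021262727
[[ 659.8 -166.1   15. ]
 [ 493.4 -182.1   15. ]
 [ 471.4   56.2   15. ]
 [ 635.9   70.9   15. ]]
```

View pics/crop.png

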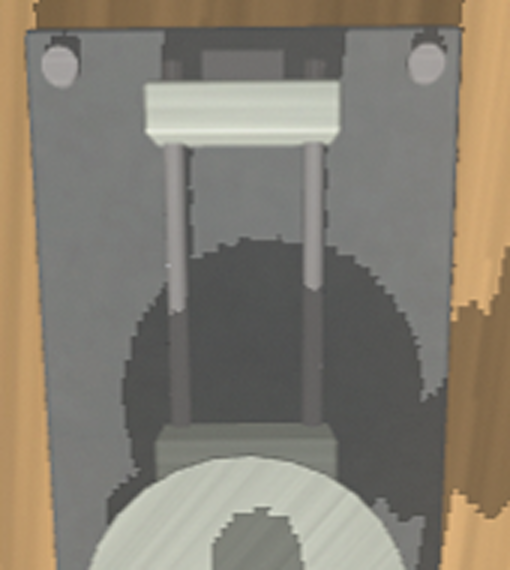

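```bash
python3 - <<'E'
from h import *
T=np.load("clampT.npy"); p=tow("wrist",[(251,59),(252,162.3),(252,226)],[56,56,94],T); print(T[:3,3],p.round(1))
u=np.array([-.0958,.9954]);v=np.array([.9954,.0958]);b=np.array([567.5,-79.5])
for q in p: print((q[:2]-b)@v,(q[:2]-b)@u)
E
```

```text
[566.25168627 -87.54935742 427.41830681] [[ 573.1 -131.7   56. ]
 [ 562.3  -21.1   56. ]
 [ 556.6   41.6   94. ]]
0.5952790203243022 -52.544229337931576
0.40468405557396725 58.58199464084823
0.7077624174142942 121.55475312877223
```

```bash
python3 - <<'E'
from h import *
S=lambda:(lambda s:print(round(s["t"],2),s["tcp_pos"].round(1),s["contact_force"].round(1),s["moment"].round(2),round(s["width"],1)))(bot.read_state())
a=np.pi-.276;q=down(a)
bot.move_ptp((510,391.8,110),q);bot.line_to((510,391.8,14),80);bot.pause(.2);S()
bot.move_gripper(50,30);S()
bot.line_to((510,391.8,40),60);S()
bot.line_to((510,391.8,200),150)
a2=np.pi+.096;u=np.array([-.0958,.9954]);b=np.array([567.5,-79.5])+3*u
bot.line_to((b[0],b[1],200),180,ori=down(a2));bot.line_to((b[0],b[1],110),120);bot.pause(.3);S()
T,s=snap("wrist","hold.png");np.save("holdT.npy",T)
E
```

```text
6.66 [510.1 392.   14.5] [-0.3  0.2  0.2] [0.03 0.09 0.04] 87.8
7.22 [510.1 391.9  14. ] [ 0.9 -0.8  0.6] [ 0.01 -0.06  0.05] 60.0
7.81 [509.9 391.8  40.3] [-0.3  0.2 -4.1] [-0.    0.07 -0.02] 60.1
13.0 [567.5 -76.5 110.6] [ 0.4 -0.2 -3.4] [ 0.07  0.11 -0.03] 60.1
```

View pics/hold.png

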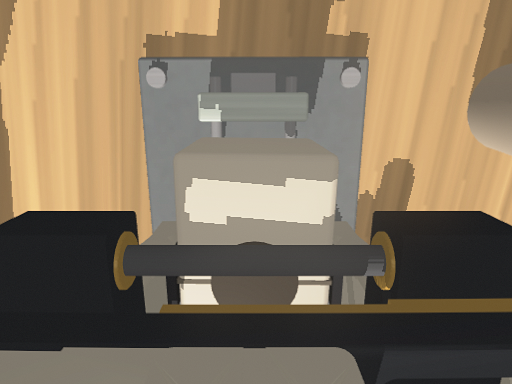

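The mould is held level. Its far top edge is at row 155 (columns 177–336), the parting line at row 281 and the fence's inner lower edge near row 121. I'll work out the y offsets.

```bash
python3 - <<'E'
from h import *
T=np.load("holdT.npy");u=np.array([-.0958,.9954]);v=np.array([.9954,.0958]);b=np.array([567.5,-79.5])
P=[("topedgeL",(177,155),154),("topedgeR",(336,155),154),("botedge",(213,140),96.5),("part",(180,281),154),("partR",(330,282),154),("fence topin",(253,119),56),("fence topin?",(253,116),56),("base",(139,58),15),("base",(368,58),15)]
for n,p,z in P:
    q=tow("wrist",[p],z,T)[0][:2]-b;print(n,(q@v).round(1),(q@u).round(1))
E
```

```text
topedgeL 27.3 -46.6
topedgeR -28.3 -46.6
botedge 21.7 -45.5
part 29.1 2.6
partR -29.2 3.0
fence topin 1.0 -54.2
fence topin? 1.0 -56.1
base 83.7 -95.7
base -82.1 -95.7
```

```bash
python3 - <<'E'
from h import *
u=np.array([-.0958,.9954]);b=np.array([567.5,-79.5])+2.3*u
def S():
    s=bot.read_state();print(round(s["t"],2),s["tcp_pos"].round(1),s["contact_force"].round(1),s["moment"].round(2),round(s["width"],1));return s
f0=S()["contact_force"]
for z in (75,65,55,45,38,33,30.5,29.5,29,28.5,28,27.5):
    bot.line_to((b[0],b[1],z),40);s=S();df=s["contact_force"]-f0
    if abs(df[:2]).max()>6: print("side contact");break
    if df[2]>3: print("down");break
else: pass
E
```

```text
13.05 [567.4 -76.5 110.4] [-0.8  0.3 -4. ] [-0.02  0.12 -0.05] 59.9
14.07 [567.5 -77.2  75.3] [ 0.5 -0.1 -3.3] [ 0.01  0.08 -0.01] 59.9
14.47 [567.  -77.3  64.6] [ 0.3 -0.6 -3.2] [0.04 0.06 0.06] 59.6
14.88 [567.  -77.3  54.6] [-0.2  0.6 -2.8] [0.04 0.07 0.05] 59.8
15.28 [567.1 -77.3  44.7] [-0.4 -0.2 -3.5] [ 0.01  0.08 -0.01] 59.7
15.6 [567.  -77.3  37.6] [ 1.  -0.1 -3.5] [ 0.01  0.08 -0.03] 60.0
15.88 [567.  -77.2  32.7] [-0.2 -0.3 -3.3] [0.06 0.09 0.01] 59.6
16.12 [567.1 -77.2  30.3] [ 0.1  0.7 -4. ] [0.01 0.08 0.01] 59.8
16.38 [567.3 -77.2  29.5] [-0.4  0.5 -4.6] [0.06 0.13 0.03] 59.9
16.62 [567.3 -77.2  29. ] [ 0.3 -0.3 -3.3] [0.01 0.11 0.06] 60.0
16.88 [567.3 -77.2  29. ] [-3.5  0.1  3.6] [ 0.37  1.15 -0.03] 60.1
down
```

```bash
python3 - <<'E'
from h import *
s=bot.read_state();p=s["tcp_pos"]
bot.move_gripper(88);bot.pause(.2);print(bot.read_state()["contact_force"].round(1))
bot.line_to((567.3,-77.2,120),80);bot.line_to((567.3,-77.2,240),200)
bot.line_to((520,90,270),200,ori=down(np.pi+.096));bot.pause(.3)
T,s=snap("wrist","lev.png");np.save("levT.npy",T);print(s["t"],s["tcp_pos"])
im=cv2.imread("pics/lev.png")[0:240];cv2.imwrite("pics/levc.png",cv2.resize(im,(800,375),interpolation=cv2.INTER_CUBIC))
E
```

```text
[ 0.9  0.5 -0.4]
21.15 [520.10655054  89.3790719  269.84246307]
```

View pics/levc.png

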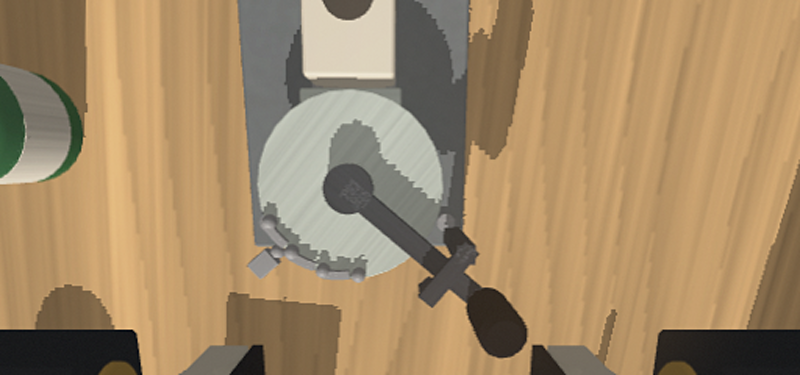

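The mould stands square between the jaws. The lever hub is at crop pixel (348,188), the grip's top circle centre at (500,334), and the tooth bracket sits between them at about (448,275).

```bash
python3 - <<'E'
from h import *
T=np.load("levT.npy");k=1.5625;u=np.array([-.0958,.9954]);v=np.array([.9954,.0958]);b=np.array([567.5,-79.5])
p=tow("wrist",np.array([(500,334),(348,188),(304,79),(393,79),(348,-2)])/k,[158,98,73,73,73],T);print(p.round(1))
for q in p:print(((q[:2]-b)@v).round(1),((q[:2]-b)@u).round(1))
w=p[0]-p[1];print(np.hypot(*w[:2]),np.degrees(np.arctan2(w[1],w[0])))
for z in(100,):
  th=np.radians(146)
  for d in np.arange(0,1.6,.3):
    c=np.array([555.5,43])+120*np.array([np.cos(th-d),np.sin(th-d)])
    print(d,[None if (q:=bot.solve_ik((*c,z),down(th-d+np.pi/2+j))) is None else q.round(2).tolist() for j in(0,np.pi)])
E
```

```text
[[460.7 109.7 158. ]
 [555.4  42.2  98. ]
 [590.9 -22.5  73. ]
 [533.7 -27.9  73. ]
 [566.  -72.3  73. ]]
-88.1 198.5
-0.3 122.3
28.7 54.5
-28.7 54.6
-0.8 7.3
116.29264613494549 144.51855936029352
0.0 [[0.66, 0.15, -0.6, 0.0, -0.82, 0.32], [0.66, 0.15, -0.6, 0.0, -0.82, -2.82]]
0.3 [[0.67, 0.2, -0.54, 0.0, -0.84, 0.01], None]
0.6 [[0.66, 0.25, -0.47, 0.0, -0.86, -0.28], [0.66, 0.25, -0.47, 0.0, -0.86, 2.86]]
0.8999999999999999 [[0.63, 0.3, -0.39, 0.0, -0.88, -0.56], [0.63, 0.3, -0.39, 0.0, -0.88, 2.59]]
1.2 [[0.59, 0.35, -0.31, 0.0, -0.91, -0.81], [0.59, 0.35, -0.31, 0.0, -0.91, 2.33]]
1.5 [[0.54, 0.39, -0.25, 0.0, -0.93, -1.07], [0.54, 0.39, -0.25, 0.0, -0.93, 2.08]]
```

```bash
python3 - <<'E'
from h import *
def S():
    s=bot.read_state();print(round(s["t"],2),s["tcp_pos"].round(1),s["contact_force"].round(1),s["moment"].round(2),round(s["width"],1));return s
th=np.radians(145);q=down(th+np.pi/2);x,y=458.5,110.5
bot.move_ptp((x,y,230),q);bot.line_to((x,y,108),120);bot.pause(.2);S()
bot.move_gripper(20,50);S()
for z in (104,100,97,95.5):
    bot.line_to((x,y,z),40);bot.pause(.15);s=S()
    if s["contact_force"][2]>20:break
E
```

```text
23.32 [458.8 110.7 108.6] [ 0.1 -0.6 -0.2] [-0.05  0.16  0.04] 87.4
24.3 [458.5 110.5 108. ] [0.6 0.1 0.5] [-0.06  0.13 -0.04] 26.9
24.7 [458.6 110.9 104.4] [-3.5  2.   5.9] [0.82 1.44 0.03] 27.2
25.1 [458.6 111.  100.6] [-4.7  4.4  7.9] [0.97 1.85 0.02] 27.0
25.5 [458.6 111.1  97.7] [-6.   3.4  9.4] [1.13 2.14 0.01] 26.9
25.9 [458.6 111.2  96.3] [-7.   3.8 10.5] [1.28 2.28 0.01] 27.3
```

```bash
cat > sw.py <<'E'
from h import *
C=np.array([555.4,43.5]);th0=np.radians(145.3)
def step(d,z):
    th=th0-d;r=117.8+1.2*min(d/.2,1);n=np.array([np.cos(th),np.sin(th)]);p=C+r*n
    bot.line_to((*p,z),40,ori=down(th+np.pi/2));bot.pause(.05)
    s=bot.read_state();F=s["contact_force"];w=s["tcp_pos"][:2]-C
    act=th0-np.arctan2(w[1],w[0]);res=-F[:2]@[n[1],-n[0]]
    print(f'{s["t"]:.1f} cmd {d:.2f} act {act:.3f} z {s["tcp_pos"][2]:.1f} resist {res:.1f} rad {F[:2]@n:.1f} fz {F[2]:.1f} w {s["width"]:.1f}')
    return act,res,F
E
python3 - <<'E'
from sw import *
for d in np.arange(.04,.57,.04):
    a,r,F=step(d,95.5+np.clip((d-.44)/.12,0,1)*11.5)
    if abs(r)>20 or abs(F).max()>35: print("STOP");break
E
```

```text
26.2 cmd 0.04 act 0.031 z 95.9 resist 5.1 rad 4.3 fz 9.5 w 27.0
26.5 cmd 0.08 act 0.064 z 95.7 resist 6.6 rad 3.5 fz 10.5 w 27.2
26.9 cmd 0.12 act 0.102 z 95.6 resist 7.3 rad 2.6 fz 11.0 w 26.9
27.2 cmd 0.16 act 0.143 z 95.7 resist 7.2 rad 1.2 fz 10.5 w 27.2
27.5 cmd 0.20 act 0.183 z 95.8 resist 7.5 rad 1.3 fz 10.8 w 27.4
27.8 cmd 0.24 act 0.223 z 95.7 resist 7.3 rad 0.4 fz 11.2 w 27.6
28.1 cmd 0.28 act 0.263 z 95.7 resist 8.3 rad 0.8 fz 9.9 w 27.4
28.4 cmd 0.32 act 0.303 z 95.7 resist 8.1 rad 1.3 fz 9.9 w 27.3
28.8 cmd 0.36 act 0.343 z 95.6 resist 8.5 rad 1.8 fz 10.8 w 27.4
29.1 cmd 0.40 act 0.383 z 95.6 resist 7.7 rad 2.5 fz 10.2 w 27.2
29.4 cmd 0.44 act 0.423 z 95.6 resist 8.7 rad 3.1 fz 10.6 w 27.2
29.7 cmd 0.48 act 0.462 z 99.3 resist 7.1 rad 1.6 fz 8.6 w 27.3
30.1 cmd 0.52 act 0.500 z 102.8 resist 7.8 rad 1.3 fz 5.8 w 27.3
30.4 cmd 0.56 act 0.537 z 106.3 resist 7.4 rad 1.2 fz 5.3 w 27.3
```

```bash
python3 - <<'E'
from sw import *
pk=0
for d in np.arange(.59,1.25,.03):
    a,r,F=step(d,109); pk=max(pk,r)
    if abs(r)>22 or abs(F).max()>35: print("STOP");break
    if pk>9.8 and r<3: print("clutch given");break
E
```

```text
30.7 cmd 0.59 act 0.560 z 107.6 resist 7.7 rad -1.2 fz 1.0 w 27.0
31.0 cmd 0.62 act 0.591 z 107.6 resist 7.2 rad -0.3 fz 1.8 w 27.1
31.3 cmd 0.65 act 0.621 z 107.6 resist 8.4 rad 0.7 fz 0.8 w 27.6
31.6 cmd 0.68 act 0.652 z 107.6 resist 8.2 rad 1.1 fz 1.0 w 26.7
31.9 cmd 0.71 act 0.677 z 107.4 resist 10.2 rad 2.2 fz 3.2 w 27.1
32.2 cmd 0.74 act 0.729 z 108.2 resist 1.7 rad -3.1 fz -2.4 w 27.2
clutch given
```

```bash
python3 - <<'E'
from sw import *
neg=False
for d in np.arange(.77,1.0,.03):
    a,r,F=step(d,108.5); neg|=r<-1.5
    if r>6 or neg and r>0: print("STOP");break
E
```

```text
32.5 cmd 0.77 act 0.784 z 108.6 resist -5.7 rad -7.7 fz -5.9 w 27.3
32.8 cmd 0.80 act 0.810 z 108.4 resist -3.1 rad -5.3 fz -5.6 w 27.1
33.1 cmd 0.83 act 0.839 z 108.5 resist -3.6 rad -7.0 fz -6.0 w 27.2
33.4 cmd 0.86 act 0.867 z 108.4 resist -2.8 rad -5.8 fz -5.1 w 27.2
33.7 cmd 0.89 act 0.893 z 108.3 resist -1.7 rad -6.3 fz -4.2 w 27.0
34.0 cmd 0.92 act 0.922 z 108.3 resist -2.4 rad -5.5 fz -3.6 w 27.1
34.3 cmd 0.95 act 0.952 z 108.3 resist -1.1 rad -6.4 fz -2.8 w 27.3
34.6 cmd 0.98 act 0.980 z 108.2 resist -0.9 rad -5.3 fz -2.6 w 27.1
```

```bash
python3 - <<'E'
from sw import *
bot.move_gripper(88);bot.pause(.3);s=bot.read_state();p=s["tcp_pos"];print(s["t"],p,s["contact_force"].round(1))
bot.line_to((*p[:2],240),100)
bot.move_ptp((540,60,270),down(np.pi+.096));bot.pause(.5);T,s=snap("wrist","end.png");np.save("endT.npy",T);print(s["t"],s["contact_force"].round(1))
snap("top","endtop.png")
im=cv2.imread("pics/end.png")[0:260];im2=cv2.imread("pics/endtop.png")[60:270,200:500]
cv2.imwrite("pics/endc.png",np.vstack([im,cv2.resize(im2,(512,300))]))
E
```

```text
36.0417 [557.15928623 162.48428608 108.49331059] [ 0.5  0.1 -0.1]
38.5167 [-0.7 -0.1 -0.3]
```

View pics/endc.png

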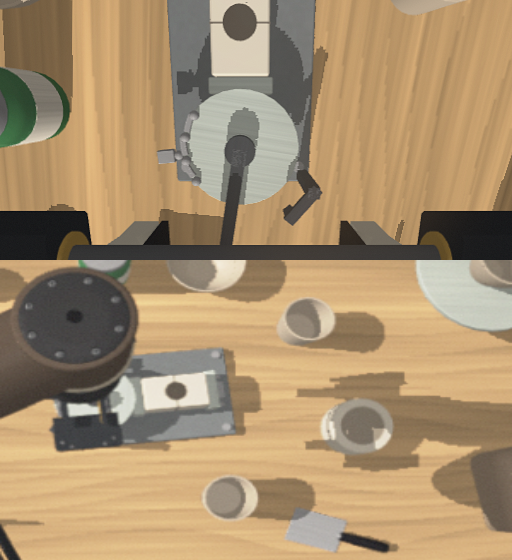

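The end view shows the mould square between closed jaws and the lever pointing back from the hub at (240,150) through (229,240). Both cups are upright in place. I'll check the lever angle, then hand in.

```bash
python3 - <<'E'
from sw import *
p=tow("wrist",[(240,150),(229.5,240),(240,22),(212,77),(269,77)],[98,94,73,73,73],np.load("endT.npy"));w=p[1]-p[0]
print(p.round(1),"lever turned",th0-np.arctan2(w[1],w[0]))
bot.close_job()
E
```

```text
[[556.   40.7  98. ]
 [559.  140.8  94. ]
 [567.6 -82.1  73. ]
 [591.7 -27.8  73. ]
 [533.6 -33.4  73. ]] lever turned 0.9958015155133406
the job is handed in; nothing more can be done
```

I set the mould down on the clamp bed between the jaws, pressed the lever out of its catch and swung it clockwise to the first clutch click. I then let go and handed the job in at about 38.5 s. No verdict was reported, so the result below rests on my own checks.

- **Placing:** the mould touched the bed at low speed, with no side contact on the jaws. The view after release showed it square, roughly 4 mm from the bed centre towards the lever, with the lever still in its catch.
- **Lever:** I pressed it about 12 mm (about 10.5 N) and kept it down for the first 0.42 rad of swing. Resistance was about 8 N, with a peak reading of 10 N at 0.68 rad. It then fell away and turned to a forward pull of 3–6 N, fading to about 1 N at 0.98 rad, where I let go. That is the pattern of a single click.
- **After letting go:** the lever measured about 1.0 rad from its parked place in the picture. I expected about 1.07 if it had settled fully at the click. With take-up at about 0.64 rad, this puts the clutch at about 0.36 to 0.43, inside the 0.2–0.52 band. A pixel reading of the angle is only good to a few hundredths of a radian.
- **Final state:** the mould sits square against the fence, about 3 mm from the bed centre towards it. Both cups look upright and in place, and the arm was clear with no contact force. I could not measure the jaw force directly.

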